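Swing the filling spout over the open well and open the valve

ROBOT

A 7-joint arm with a two-finger parallel gripper is mounted at the origin on the work surface. World frame = base frame: x ahead of the robot, y to its left, z up, the work surface at z = 0. Lengths are in m, angles in rad, forces in N, time in s.
With the tool pointing down it reaches from about 0.4 to 0.85 m from the base axis. Payload 4.5 kg.
Tool frame: the origin (TCP) lies at the very end of the fingers, on their centre line; the grasp point (between the pads) lies 19 mm behind it; z points along the fingers, x is the direction in which the jaws open and shut, and the axes are right-handed (so a half turn about z gives the same grasp; the last joint's range is limited). The gripper opens to 85 mm and grips with 20 to 120 N. Pads are 22 mm wide; open, the fingers measure 114 mm over their backs; the gripper's body (76 mm by 85 mm) begins 54 mm behind the grasp point. The pads swing forward as they close: fully open they stand 13 mm farther back than shut.
Start: joints at [1.217, 0.689, -0.195, 1.565, 0.157, 0.902, -0.215], TCP at [0.236, -0.579, 0.195] pointing down, gripper open.
Joint ranges: [-3.01, 3.01], [-0.46, 2.08], [-1.47, 1.51], [0.13, 2.56], [-1, 4.14], [0.04, 2.09], [-2.66, 2.66]. Speed limits (rad/s): [2.57, 2.57, 3.14, 3.14, 3.14, 3.14, 3.14].

INTERFACE

Orientations are given as a unit quaternion [w, x, y, z].
In Python, from station import sensors, eyes, ctrl gives the robot as it stands.
- The arm moves only by the tool move_arm, never from a script. Its argument "commands" is a list of rows, each an object of numbers: "gripper": the finger opening in cm, from 0 to 8.54; "dx", "dy", "dz": the shift along the tool's x, y, z in cm; "twist": the turn about the tool's z in degrees. A call has 1 to 12 rows; each row is the pose to reach, as a shift and turn from the pose commanded when the call began, along the tool's axes at that moment; what a row does not reach only later rows make up. A row lasts 1/12 s, in which the tool goes at most 41.7 mm and 7.16 degrees, less where a joint would pass 70% of its speed; a pose out of reach is approached as far as the arm can. A call with a gripper value outside its range is refused whole. The fingers move at their own pace and stop on an object; "squeeze" is the grip in N (left out, the last holds). Time passes only in rows, so rows that repeat a pose let the fingers close. It gives the time, the measured TCP pose, the force and the opening at its end, in the units of the state.
- sensors.get_state(): the state, without advancing time (a new reading comes with each control period).
- eyes.grab_frame(name): name is "scene" or "top"; returns a dict with "frame" (400x640x3 uint8, red, green, blue), "fx", "fy", "cx", "cy" (pixels), "distortion" ([k1, k2, p1, p2, k3] as OpenCV has them; the pictures are not rectified), "cam_to_world" (4x4, takes a point from camera to world coordinates). Camera axes: x right, y up, looking along -z (the intrinsics and any distortion apply to the point x, -y, -z); pixel columns grow to the right and rows downward; lengths in m; the calibration is good to about 2 mm. A picture is of the moment at which its call begins. There is no depth.
- ctrl.finish_job(): hands the job in, once; it reports no verdict.
The state is a dict: "time_s": time; "joint_positions": joint angles; "qvel": joint speeds; "joint_torque": joint torques, N m; "eef_pos": TCP position; "eef_rot": TCP orientation; "contact_force": force on the tool from outside, world axes, zero at the start; "ft_torque": the same for the moment, N m; "finger_gap": finger opening in m.
Only numpy, scipy, OpenCV 4.12 (cv2) and the standard library are available. Lean on these libraries where they do the work, as an engineer would, in place of code of your own. Each camera call takes 0.05 s, during which the arm holds its last target. There are 200 camera calls.

TASK

Get the small three-well water bath ready for topping up: with closed fingertips, push its swivel spout round until the nozzle is over the middle of the one open well (the well with just a flat ring on it; the other two wear knobbed lids). Only then push the lever of the bench valve beside the bath round to its stop, fully open. Push gently (under about 30 N), do not grip or lift anything, leave the lids, the ring and the other things on the bench where they are, and finish with the hand clear.

Things in the scene. Friction and masses are not known exactly. Their poses are not given: they have to be found in the camera images.
- bath: Grey rectangular water bath, fixed to the bench, 240 (x) x 360 (y) mm, flat steel deck 160 mm above the bench. Origin: centre of its underside; its x axis points to its rear. Three 76 mm wells on the deck, on a circle of 130 mm radius about the spout's pivot, at spout joint values -1.1, 0 and 1.1; which of them is the open one varies. The spout's post stands 85 mm behind the origin, on the centre line.
- spout (a joint): Swivel of the spout about the vertical post (rad, range -1.6 to 1.6). 0: the arm points to the bath's front (-x of the bath); it grows anticlockwise seen from above, so at +1.57 the arm points to -y of the bath. Stays where it is left: takes about 0.22 N m (some 2.5 N at 90 mm from the pivot). Starts between the middle well and the one at +1.1.
- spout_pivot (a point): On the axis of the post (hub of 34 mm diameter, top 268 mm above the bench), at the height of the centre line of the arm, 250 mm above the bench.
- spout_nozzle (a point): Centre of the lower end of the nozzle, 216 mm above the bench, 130 mm from the pivot axis. The arm is a level steel tube of 16 mm diameter running from the pivot straight out to 118 mm, then bending down into the nozzle of 20 mm diameter.
- open_ring: Loose flat steel ring round the open well: outside 92 mm, opening 60 mm, 6 mm thick, lying on the deck. Origin: centre of its underside, the centre of the well. It marks the well to be filled.
- lid_a: Loose steel lid on a closed well: 92 mm across, with a black knob 24 mm wide; its top 27 mm above the deck (187 mm above the bench). Origin: centre of its underside.
- lid_b: As lid_a, on the other closed well.
- valve: Bench valve, fixed to the bench to the right of the bath: steel pillar of 32 mm diameter with a 46 mm square brass body on top, 126 mm high. Origin: centre of its foot. A flat lever turns on top of it.
- lever (a joint): Lever of the valve about the vertical spindle (rad, stops at 0 and 1.571). 0, closed: it points to -x of the valve; it grows anticlockwise seen from above; 1.571, fully open, at its stop: it points to -y of the valve. Stays where it is left: takes about 0.16 N m (some 2.3 N at 70 mm). Starts closed or nearly so.
- lever_pivot (a point): On the spindle's axis, at mid thickness of the lever, 140 mm above the bench; the hub is 24 mm across, its top 148 mm above the bench.
- lever_tip (a point): Middle of the end of the lever, 97 mm from the spindle's axis, 140 mm above the bench. The lever's black grip is 19 mm wide, 12 mm thick, from 47 to 97 mm from the axis; nearer the axis it is a steel bar 15 mm wide.
- flask: Bystander: conical glass flask, 80 mm wide, 116 mm high, on the bench. Origin: centre of its underside.
- beaker: Bystander: small glass beaker, 56 mm wide, 75 mm high, on the bench between valve and bath, towards the back. Origin: centre of its underside.
- bottle: Bystander: amber bottle, 68 mm wide, 160 mm high, to the left of the bath. Origin: centre of its underside.
- jar: Bystander: white jar, 60 mm wide, 80 mm high, to the left of the bath. Origin: centre of its underside.

How it is judged:
On the way, in this order (a step that is already met when the one before it is completed fails the run):
1. the spout is at rest with its nozzle over the open well (within 20 mm of its centre) (horizontal distance between spout_nozzle and open_ring below 0.02 m and velocity of joint spout between -0.05 and 0.05 rad/s), for 0.3 s.
2. the valve lever is fully open (value of joint lever above 1.45 rad), for 0.2 s.
At the end, for the whole second after the job is handed in: The nozzle is within 20 mm (horizontally) of the centre of the open well's ring, the lever is within 0.12 rad of its open stop (above 1.45 rad), both at rest, and the lids, the ring and the bystanders are within 20 mm of where they began (all of step 1 and value of joint lever above 1.45 rad and velocity of joint lever between -0.05 and 0.05 rad/s and distance of each of lid_a, lid_b, open_ring, flask, beaker, bottle, jar from where it was at the start of the episode below 0.02 m); the robot touches nothing.
It fails at once if the valve is opened (beyond 0.4 rad) while the nozzle is not over the open well (more than 30 mm off its centre) (value of joint lever above 0.4 rad and horizontal distance between spout_nozzle and open_ring above 0.03 m).
It fails at once if the spout or the lever is forced or gripped (more than 30 N) (contact force between the fingers and spout above 30 N or contact force between the fingers and lever above 30 N).
It fails at once if a lid, the ring or a bystander is lifted or shifted by more than 20 mm (distance of any of lid_a, lid_b, open_ring, flask, beaker, bottle, jar from where it was at the start of the episode above 0.02 m).
It also fails if it takes over 70 s, if anything falls off the work surface, if the arm or the gripper's body presses on something with over 40 N, if the wrist force passes 120 N, or if a joint passes its speed limit or range.

## Working session

There is one attempt and no reset: what is moved stays moved. The work goes in short steps, Python scripts to look and compute and a tool call to move; the robot and the scene stay as the last step left them, time stands still between calls to the robot, and variables do not carry over. Pictures are saved under pics/ and viewed, about 8 in all and at most 12, crops included, and the job is handed in when it is done.

Besides the shell and the picture viewer there is one more tool, called after ">>>" by a JSON object that holds its "api" and its "payload", one argument or row to a line. move_arm: Moves the arm, as the interface text tells. Its arguments: {"type":"object","properties":{"commands":{"type":"array","items":{"type":"object","properties":{"gripper":{"type":"number"},"dx":{"type":"number"},"dy":{"type":"number"},"dz":{"type":"number"},"twist":{"type":"number"}}}},"squeeze":{"type":"number"}},"required":["commands"]}

```bash
mkdir -p pics; ls
cat > h.py <<'E'
import numpy as np, cv2, pickle
from station import sensors, eyes, ctrl
def grab(n,f):
    d=eyes.grab_frame(n); pickle.dump(d,open(f'pics/{f}.pkl','wb')); cv2.imwrite(f'pics/{f}.png',d['frame'][:,:,::-1]); return d
def KD(d): return np.array([[d['fx'],0,d['cx']],[0,d['fy'],d['cy']],[0,0,1.]]),np.array(d['distortion'],float)
def ray(d,px):
    K,D=KD(d); u=cv2.undistortPoints(np.array(px,float).reshape(-1,1,2),K,D).reshape(-1,2)
    T=np.array(d['cam_to_world']); v=np.c_[u[:,0],-u[:,1],-np.ones(len(u))]@T[:3,:3].T
    return T[:3,3],v
def onz(d,px,z):
    o,v=ray(d,px); return o+v*((z-o[2])/v[:,2])[:,None]
def proj(d,P):
    K,D=KD(d); T=np.linalg.inv(np.array(d['cam_to_world'])); p=np.atleast_2d(P)@T[:3,:3].T+T[:3,3]
    return cv2.projectPoints(p*[1,-1,-1],np.zeros(3),np.zeros(3),K,D)[0].reshape(-1,2)
E
python3 - <<'E'
from h import *
for n in('top','scene'):
    d=grab(n,n+'0'); print(n,np.round(d['cam_to_world'],3).tolist(),d['fx'],d['cx'],d['cy'],d['distortion'])
s=sensors.get_state(); print(s)
E
```

```text
pics
top [[-0.023, 0.975, -0.22, 0.241], [-1.0, -0.021, 0.007, 0.051], [0.002, 0.221, 0.975, 1.509], [0.0, 0.0, 0.0, 1.0]] 513.8999459353997 322.39363813339503 199.00670303795252 [-0.09192706  0.          0.          0.          0.        ]
scene [[0.292, -0.792, 0.537, 1.122], [0.956, 0.238, -0.17, -0.131], [0.007, 0.563, 0.827, 1.019], [0.0, 0.0, 0.0, 1.0]] 375.64956341269055 322.9629359435021 201.17771769007857 [-0.04673633  0.          0.          0.          0.        ]
{'time_s': 0.1, 'joint_positions': array([ 1.21679381,  0.68994018, -0.19452812,  1.56626382,  0.15730669,
        0.90248951, -0.21508668]), 'qvel': array([-0.00088682, -0.00043665, -0.00157844, -0.00288748,  0.00114927,
       -0.00131432, -0.00025415]), 'joint_torque': array([-3.58045654e-03, -5.40606844e+01, -1.27189659e+00, -1.58986348e+01,
        9.26338864e-03,  4.42239470e-03,  9.55541310e-06]), 'eef_pos': array([ 0.23605546, -0.57799773,  0.19453315]), 'eef_rot': array([-4.25197232e-04,  8.30135317e-01, -5.57561320e-01, -7.40871091e-04]), 'contact_force': array([ 0.05208351, -0.01728437, -0.41719156]), 'ft_torque': array([0.03189013, 0.02193672, 0.00235264]), 'finger_gap': 0.08528606516109495}
```

View pics/top0.png

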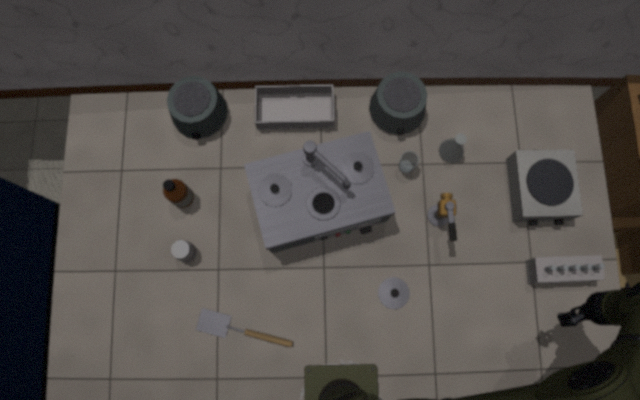

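View pics/scene0.png

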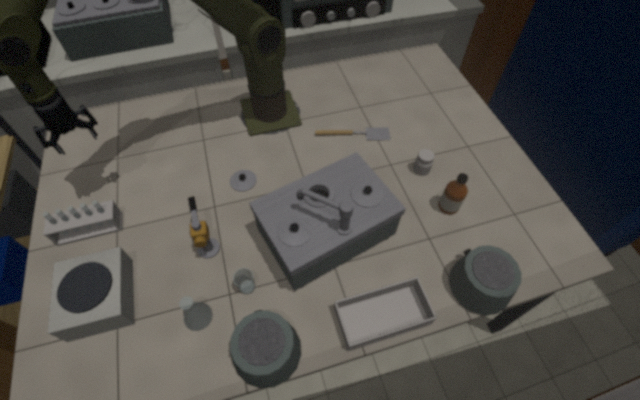

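Top view: spout hub near (310,147) and nozzle near (347,185). The middle well (322,203) looks open, with knobbed lids at (275,188) and (358,166). The valve hub is near (446,207) with the lever tip at (453,240). I'll enlarge to confirm.

Run:
```python
import cv2,numpy as np
a=cv2.imread('pics/top0.png')[125:255,235:475]; b=cv2.imread('pics/scene0.png')[150:290,180:420]
f=lambda i:cv2.resize(np.clip(i*1.8,0,255).astype('uint8'),None,fx=3.33,fy=3.33,interpolation=cv2.INTER_CUBIC)[:,:800]
a=cv2.convertScaleAbs(cv2.resize(a,None,fx=3.3,fy=3.3,interpolation=2),alpha=1.8);b=cv2.convertScaleAbs(cv2.resize(b,None,fx=3.3,fy=3.3,interpolation=2),alpha=1.8)
cv2.imwrite('pics/ca.png',a);cv2.imwrite('pics/cb.png',b)
```

```text
(no output)
```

View pics/ca.png

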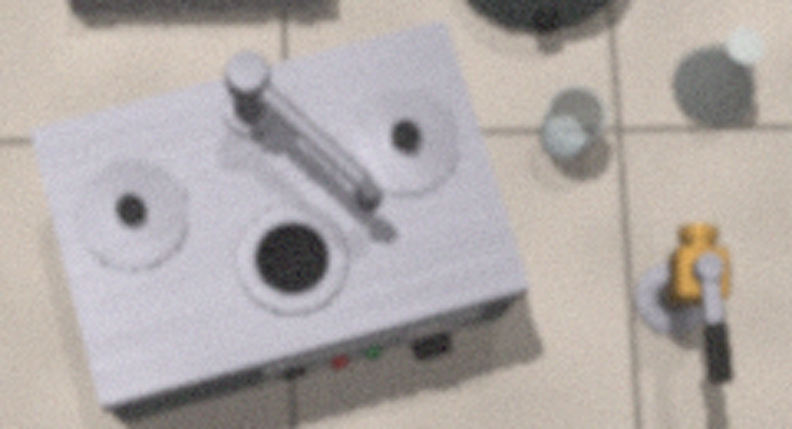

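View pics/cb.png

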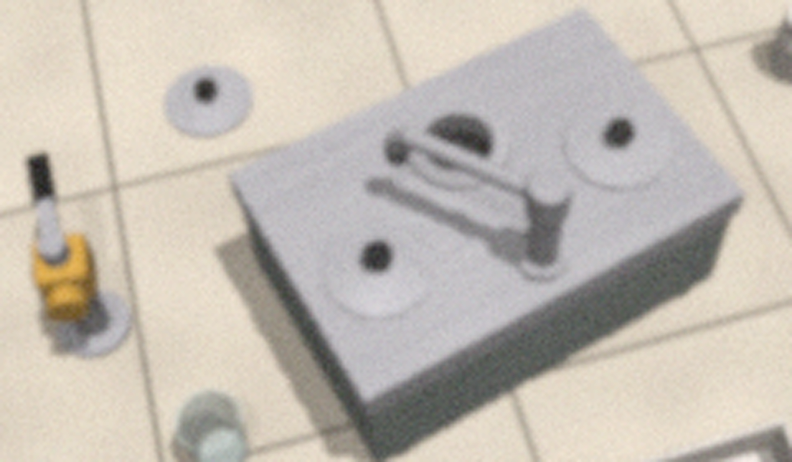

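The crops settle it: the middle well is open (dark opening with a ring at crop (292,258)) and both outer wells wear knobs. The spout lies between the middle and right wells. The lever points toward the robot.

Run:
```python
from h import *
d=pickle.load(open('pics/top0.pkl','rb')); e=pickle.load(open('pics/scene0.pkl','rb'))
def A(n,l,z):
    p=onz(d,np.array(l)/3.3+[235,125],z); print(n,np.round(p[:,:2],3).tolist()); return p
def B(n,l,z): print(' scene',n,np.round(onz(e,np.array(l)/3.3+[180,150],z)[:,:2],3).tolist())
hub=A('hub',[(248,73)],.268)[0]; B('hub',[(549,187)],.268)
tip=A('armtip',[(369,192)],.25)[0]; B('armtip',[(396,145)],.25)
k=A('knobs L,R',[(132,209),(406,136)],.183); B('knobs R,L',[(376,254),(619,130)],.183)
A('ring',[(292,258)],.163)
c=A('deck',[(35,130),(440,22),(525,290),(102,405)],.16); B('deck',[(582,10),(742,197),(372,402),(232,178)],.16)
A('lhub',[(709,266)],.148); A('ltip',[(719,379)],.146); B('lhub',[(57,250)],.148); B('ltip',[(37,156)],.146)
A('beaker',[(565,137)],.075);A('flasktop',[(745,45)],.116)
print(A('deckc',[c[0,:2]*0],.16)[:0], c.mean(0))
fr=((c[2]+c[3])-(c[0]+c[1]))[:2]; th=np.arctan2(fr[1],fr[0]); print('front dir',np.degrees(th))
rr=(c[1]-c[0])[:2]; print('left dir',np.degrees(np.arctan2(-rr[1],-rr[0])))
```

```text
hub [[0.657, 0.069]]
 scene hub [[0.666, 0.072]]
armtip [[0.565, -0.022]]
 scene armtip [[0.585, -0.022]]
knobs L,R [[0.573, 0.166], [0.629, -0.057]]
 scene knobs R,L [[0.635, -0.055], [0.577, 0.169]]
ring [[0.534, 0.038]]
deck [[0.648, 0.249], [0.735, -0.092], [0.504, -0.151], [0.418, 0.192]]
 scene deck [[0.425, 0.193], [0.656, 0.251], [0.744, -0.088], [0.516, -0.149]]
lhub [[0.523, -0.306]]
ltip [[0.429, -0.308]]
 scene lhub [[0.536, -0.3]]
 scene ltip [[0.435, -0.307]]
beaker [[0.657, -0.206]]
flasktop [[0.725, -0.362]]
deckc [[0.763, 0.28]]
[] [0.57610519 0.04968777 0.16      ]
front dir -165.98006443293295
left dir 104.40014785513907
```

```bash
cat >> h.py <<'E'
from scipy.spatial.transform import Rotation as Ro
def to(*pts):
    s=sensors.get_state(); q=s['eef_rot']; R=Ro.from_quat([*q[1:],q[0]]).as_matrix()
    for p in pts: print(p,'-> cm',np.round(100*R.T@(np.array(p)-s['eef_pos']),2))
    print('tcp',np.round(s['eef_pos'],4),'X',np.round(R[:,0],3),'F',np.round(s['contact_force'],1),'t',s['time_s'],'gap',s['finger_gap'])
E
python3 -c "
from h import *
to((.236,-.578,.36),(.627,-.03,.36),(.627,-.03,.228))"
```

```text
(0.236, -0.578, 0.36) -> cm [-3.000e-02  1.000e-02 -1.655e+01]
(0.627, -0.03, 0.36) -> cm [-35.97 -56.92 -16.49]
(0.627, -0.03, 0.228) -> cm [-35.95 -56.92  -3.29]
tcp [ 0.2361 -0.578   0.1945] X [ 0.378 -0.926 -0.002] F [ 0.1 -0.  -0.4] t 0.1 gap 0.08528606516109495
```

>>> {"api": "move_arm", "payload": {
  "commands": [
    {"dz": -4,"gripper": 0},
    {"dz": -8,"gripper": 0},
    {"dz": -12,"gripper": 0},
    {"dz": -16.5,"gripper": 0},
    {"dx": -4,"dy": -6,"dz": -16.5,"gripper": 0},
    {"dx": -10,"dy": -16,"dz": -16.5,"gripper": 0},
    {"dx": -10,"dy": -16,"dz": -16.5,"gripper": 0},
    {"dx": -18,"dy": -28,"dz": -16.5,"gripper": 0},
    {"dx": -18,"dy": -28,"dz": -16.5,"gripper": 0},
    {"dx": -18,"dy": -28,"dz": -16.5,"gripper": 0}
  ]
}}

```text
invalid input
```

```bash
python3 -c "
from h import *
to((.627,-.03,.36),(.627,-.03,.228)); print(sensors.get_state()['joint_positions'].round(2))"
```

```text
(0.627, -0.03, 0.36) -> cm [-35.97 -56.92 -16.49]
(0.627, -0.03, 0.228) -> cm [-35.95 -56.92  -3.29]
tcp [ 0.2361 -0.578   0.1945] X [ 0.378 -0.926 -0.002] F [ 0.1 -0.  -0.4] t 0.1 gap 0.08528606516109495
[ 1.22  0.69 -0.19  1.57  0.16  0.9  -0.22]
```

>>> {"api": "move_arm", "payload": {
  "commands": [
    {"dx": 0,"dy": 0,"dz": -4,"twist": 0,"gripper": 0},
    {"dx": 0,"dy": 0,"dz": -8,"twist": 0,"gripper": 0},
    {"dx": 0,"dy": 0,"dz": -12,"twist": 0,"gripper": 0},
    {"dx": 0,"dy": 0,"dz": -16.5,"twist": 0,"gripper": 0},
    {"dx": 0,"dy": 0,"dz": -16.5,"twist": 0,"gripper": 0}
  ],
  "squeeze": 20
}}

```text
time_s: 0.52
eef_pos: [0.2383, -0.582, 0.3687]
eef_rot: [0.004, 0.83, -0.558, 0.007]
contact_force: [0.4, -0.2, 0.7]
finger_gap: 0.0258
```

>>> {"api": "move_arm", "payload": {
  "commands": [
    {"dx": -4.5,"dy": -7.1,"dz": 0,"twist": 0,"gripper": 0},
    {"dx": -9,"dy": -14.2,"dz": 0,"twist": 0,"gripper": 0},
    {"dx": -13.5,"dy": -21.3,"dz": 0,"twist": 0,"gripper": 0},
    {"dx": -18,"dy": -28.5,"dz": 0,"twist": 0,"gripper": 0},
    {"dx": -18,"dy": -28.5,"dz": 0,"twist": 0,"gripper": 0},
    {"dx": -18,"dy": -28.5,"dz": 0,"twist": 0,"gripper": 0},
    {"dx": -18,"dy": -28.5,"dz": 0,"twist": 0,"gripper": 0},
    {"dx": -18,"dy": -28.5,"dz": 0,"twist": 0,"gripper": 0},
    {"dx": -18,"dy": -28.5,"dz": 0,"twist": 0,"gripper": 0},
    {"dx": -18,"dy": -28.5,"dz": 0,"twist": 0,"gripper": 0},
    {"dx": -18,"dy": -28.5,"dz": 0,"twist": 0,"gripper": 0},
    {"dx": -18,"dy": -28.5,"dz": 0,"twist": 0,"gripper": 0}
  ],
  "squeeze": 20
}}

```text
time_s: 1.52
eef_pos: [0.4308, -0.306, 0.3599]
eef_rot: [0.001, 0.829, -0.559, -0.0]
contact_force: [-1.2, -0.3, 0.4]
finger_gap: -0.0002
```

```bash
python3 -c "
from h import *
to((.627,-.03,.36),(.627,-.03,.228)); print(sensors.get_state()['joint_positions'].round(2))"
```

```text
(0.627, -0.03, 0.36) -> cm [-18.22 -28.55  -0.06]
(0.627, -0.03, 0.228) -> cm [-18.22 -28.57  13.14]
tcp [ 0.4308 -0.306   0.3599] X [ 0.375 -0.927  0.   ] F [-1.2 -0.3  0.4] t 1.5167 gap -0.00018504259959002778
[ 0.71  0.39 -0.27  1.59  0.11  1.17 -0.78]
```

>>> {"api": "move_arm", "payload": {
  "commands": [
    {"dx": -18.2,"dy": -28.6,"dz": 0,"twist": 0,"gripper": 0},
    {"dx": -18.2,"dy": -28.6,"dz": 0,"twist": 0,"gripper": 0},
    {"dx": -18.2,"dy": -28.6,"dz": 0,"twist": 0,"gripper": 0},
    {"dx": -18.2,"dy": -28.6,"dz": 0,"twist": 0,"gripper": 0},
    {"dx": -18.2,"dy": -28.6,"dz": 0,"twist": 0,"gripper": 0},
    {"dx": -18.2,"dy": -28.6,"dz": 0,"twist": 0,"gripper": 0},
    {"dx": -18.2,"dy": -28.6,"dz": 0,"twist": 0,"gripper": 0},
    {"dx": -18.2,"dy": -28.6,"dz": 0,"twist": 0,"gripper": 0},
    {"dx": -18.2,"dy": -28.6,"dz": 0,"twist": 0,"gripper": 0},
    {"dx": -18.2,"dy": -28.6,"dz": 0,"twist": 0,"gripper": 0},
    {"dx": -18.2,"dy": -28.6,"dz": 0,"twist": 0,"gripper": 0},
    {"dx": -18.2,"dy": -28.6,"dz": 0,"twist": 0,"gripper": 0}
  ],
  "squeeze": 20
}}

```text
time_s: 2.52
eef_pos: [0.6274, -0.0312, 0.3602]
eef_rot: [0.001, 0.829, -0.56, 0.0]
contact_force: [-0.0, -0.5, -0.0]
finger_gap: -0.0
```

Run:
```python
from h import *
to((.627,-.03,.36),(.627,-.03,.228))
a=grab('top','t1')['frame'][90:250,230:470,::-1]; b=grab('scene','s1')['frame'][120:300,180:440,::-1]
f=lambda i,h:cv2.convertScaleAbs(cv2.resize(i,None,fx=h,fy=h,interpolation=2),alpha=1.8)
a=f(a,300/160);b=f(b,300/180);w=max(a.shape[1],b.shape[1])
cv2.imwrite('pics/v1.png',np.hstack([a[:300],b[:300]])[:, :800] if a.shape[1]+b.shape[1]<=900 else a)
```

```text
(0.627, -0.03, 0.36) -> cm [-0.13 -0.01  0.02]
(0.627, -0.03, 0.228) -> cm [-0.15 -0.03 13.22]
tcp [ 0.6274 -0.0312  0.3602] X [ 0.374 -0.927  0.002] F [-0.  -0.5 -0. ] t 2.5167 gap -4.2016118631247796e-05
```

>>> {"api": "move_arm", "payload": {
  "commands": [
    {"dx": 0,"dy": 0,"dz": 3,"twist": 0,"gripper": 0},
    {"dx": 0,"dy": 0,"dz": 5,"twist": 0,"gripper": 0},
    {"dx": 0,"dy": 0,"dz": 7,"twist": 0,"gripper": 0},
    {"dx": 0,"dy": 0,"dz": 9,"twist": 0,"gripper": 0},
    {"dx": 0,"dy": 0,"dz": 10,"twist": 0,"gripper": 0},
    {"dx": 0,"dy": 0,"dz": 11,"twist": 0,"gripper": 0},
    {"dx": 0,"dy": 0,"dz": 12,"twist": 0,"gripper": 0},
    {"dx": 0,"dy": 0,"dz": 13,"twist": 0,"gripper": 0},
    {"dx": 0,"dy": 0,"dz": 13,"twist": 0,"gripper": 0},
    {"dx": 0,"dy": 0,"dz": 13,"twist": 0,"gripper": 0}
  ],
  "squeeze": 20
}}

```text
time_s: 3.45
eef_pos: [0.628, -0.0276, 0.2302]
eef_rot: [0.0, 0.83, -0.558, -0.0]
contact_force: [0.5, -0.5, -0.1]
finger_gap: 0.0002
```

Run:
```python
from h import *
to((.609,-.012,.228),(.593,.008,.228),(.576,.022,.228))
a=grab('top','t2')['frame'][100:240,240:420,::-1]; b=grab('scene','s2')['frame'][150:290,220:400,::-1]
f=lambda i:cv2.convertScaleAbs(cv2.resize(i,(400,311),interpolation=2),alpha=1.8)
cv2.imwrite('pics/v2.png',np.hstack([f(a),f(b)]))
```

```text
(0.609, -0.012, 0.228) -> cm [-2.17  1.17  0.22]
(0.593, 0.008, 0.228) -> cm [-4.62  1.9   0.22]
(0.576, 0.022, 0.228) -> cm [-6.56  2.94  0.22]
tcp [ 0.628  -0.0276  0.2302] X [ 0.378 -0.926 -0.   ] F [ 0.5 -0.5 -0.1] t 3.45 gap 0.00019729734459417687
```

View pics/v2.png

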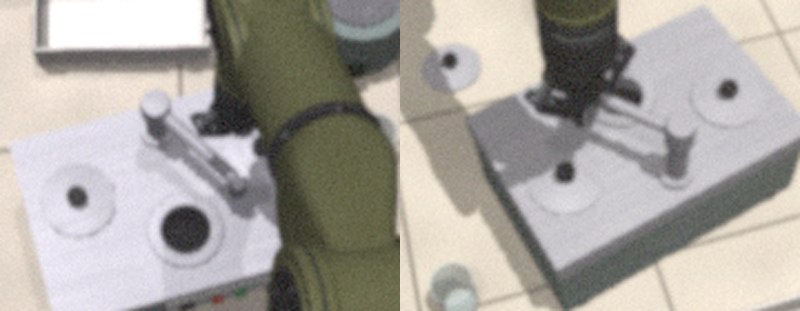

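The closed fingers are down on the right side of the spout arm, clear of it; in the top crop the nozzle is at (237,187) and the well at (185,229). I'll push slowly toward the well.

>>> {"api": "move_arm", "payload": {
  "commands": [
    {"dx": -0.4,"dy": 0.2,"dz": 0,"twist": 0,"gripper": 0},
    {"dx": -0.8,"dy": 0.4,"dz": 0,"twist": 0,"gripper": 0},
    {"dx": -1.2,"dy": 0.6,"dz": 0,"twist": 0,"gripper": 0},
    {"dx": -1.6,"dy": 0.8,"dz": 0,"twist": 0,"gripper": 0},
    {"dx": -2.0,"dy": 1.0,"dz": 0,"twist": 0,"gripper": 0},
    {"dx": -2.4,"dy": 1.2,"dz": 0,"twist": 0,"gripper": 0},
    {"dx": -2.8,"dy": 1.4,"dz": 0,"twist": 0,"gripper": 0},
    {"dx": -3.2,"dy": 1.5,"dz": 0,"twist": 0,"gripper": 0},
    {"dx": -3.6,"dy": 1.6,"dz": 0,"twist": 0,"gripper": 0},
    {"dx": -4.0,"dy": 1.7,"dz": 0,"twist": 0,"gripper": 0},
    {"dx": -4.4,"dy": 1.8,"dz": 0,"twist": 0,"gripper": 0}
  ],
  "squeeze": 20
}}

```text
time_s: 4.47
eef_pos: [0.5946, 0.0068, 0.2303]
eef_rot: [-0.0, 0.83, -0.558, 0.0]
contact_force: [-0.3, -0.9, -0.9]
finger_gap: -0.0004
```

Run:
```python
from h import *
to((.575,.026,.228))
a=grab('top','t3')['frame'][100:240,240:420,::-1]; b=grab('scene','s3')['frame'][150:290,220:400,::-1]
f=lambda i:cv2.convertScaleAbs(cv2.resize(i,(400,311),interpolation=2),alpha=1.8)
cv2.imwrite('pics/v3.png',np.hstack([f(a),f(b)]))
```

```text
(0.575, 0.026, 0.228) -> cm [-2.52  1.08  0.23]
tcp [0.5946 0.0068 0.2303] X [ 0.378 -0.926  0.   ] F [-0.3 -0.9 -0.9] t 4.4667 gap -0.0004469682900476181
```

View pics/v3.png

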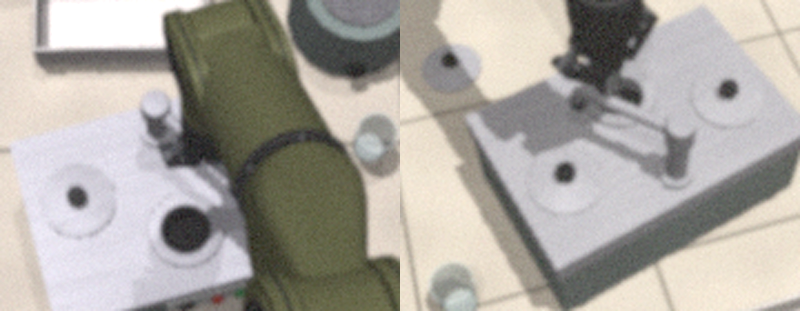

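Run:
```python
from h import *
e=pickle.load(open('pics/s3.pkl','rb'));d=pickle.load(open('pics/t3.pkl','rb'))
s=sensors.get_state(); t=s['eef_pos']
P=lambda j:np.array([.661,.071,.25])+.13*np.array([np.cos(np.radians(-165.8)+j),np.sin(np.radians(-165.8)+j),0])
for n,p in [('tcp',t)]+[(f'noz{j}',P(j)) for j in(0,.2,.4,.55)]: print(n,proj(e,p).round(0),proj(d,p).round(0))
a=pickle.load(open('pics/scene0.pkl','rb'))['frame'][170:230,270:360,::-1]; b=e['frame'][170:230,270:360,::-1]
f=lambda i:cv2.convertScaleAbs(cv2.resize(i,(399,266),interpolation=2),alpha=2)
cv2.imwrite('pics/v4.png',np.hstack([f(a),f(b)]))
```

```text
tcp [[313. 198.]] [[335. 174.]]
noz0 [[318. 173.]] [[323. 195.]]
noz0.2 [[310. 178.]] [[333. 192.]]
noz0.4 [[303. 184.]] [[341. 186.]]
noz0.55 [[299. 189.]] [[347. 181.]]
```

View pics/v4.png

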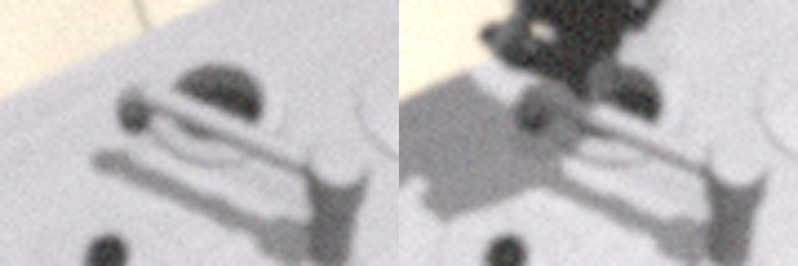

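Run:
```python
from h import *
T={}
for n,t in(('2',(.628,-.0276,.2302)),('3',(.5946,.0068,.2303))):
    for v,(x,y) in(('s',(270,150)),('t',(290,125))):
        d=pickle.load(open(f'pics/{v}{n}.pkl','rb')); i=cv2.convertScaleAbs(cv2.resize(d['frame'][y:y+66,x:x+88,::-1],(396,297),interpolation=2),alpha=2.2)
        for z in(0,.03,.06,.1):
            q=proj(d,np.array(t)+[0,0,z])[0]; cv2.circle(i,tuple(((q-[x,y]+.5)*4.5).astype(int).tolist()),3,(0,0,255) if z==0 else (0,255,0),1)
        T[v+n]=i
cv2.imwrite('pics/v5.png',np.vstack([np.hstack([T['s2'],T['s3']]),np.hstack([T['t2'],T['t3']])]))
```

```text
(no output)
```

View pics/v5.png

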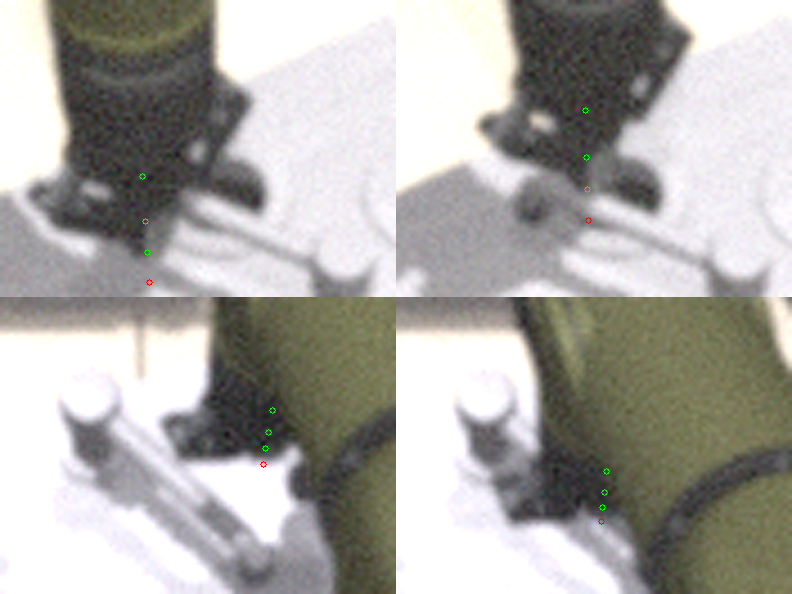

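The dots mark the reported TCP (red) and points 3, 6 and 10 cm above it. The visible fingertips end about 3 cm above the red dot, and the spout has not moved (tip still near (300,194) in the scene view). So the fingers passed over the tube: the true tip sits about 28 mm higher than reported. I'll back out and go lower; reported z 0.203 clears the 0.187 knob even if the report is right.

>>> {"api": "move_arm", "payload": {
  "commands": [
    {"dx": 1.5,"dy": -0.6,"dz": 0,"twist": 0,"gripper": 0},
    {"dx": 3,"dy": -1.2,"dz": 0,"twist": 0,"gripper": 0},
    {"dx": 4.4,"dy": -1.8,"dz": 0,"twist": 0,"gripper": 0},
    {"dx": 4.4,"dy": -1.8,"dz": 0,"twist": 0,"gripper": 0},
    {"dx": 4.4,"dy": -1.8,"dz": 0,"twist": 0,"gripper": 0},
    {"dx": 4.4,"dy": -1.8,"dz": 0.7,"twist": 0,"gripper": 0},
    {"dx": 4.4,"dy": -1.8,"dz": 1.4,"twist": 0,"gripper": 0},
    {"dx": 4.4,"dy": -1.8,"dz": 2.1,"twist": 0,"gripper": 0},
    {"dx": 4.4,"dy": -1.8,"dz": 2.7,"twist": 0,"gripper": 0},
    {"dx": 4.4,"dy": -1.8,"dz": 2.7,"twist": 0,"gripper": 0},
    {"dx": 4.4,"dy": -1.8,"dz": 2.7,"twist": 0,"gripper": 0}
  ],
  "squeeze": 20
}}

```text
time_s: 5.48
eef_pos: [0.6275, -0.0274, 0.2027]
eef_rot: [0.0, 0.83, -0.557, -0.001]
contact_force: [0.2, -0.5, 0.9]
finger_gap: 0.0003
```

>>> {"api": "move_arm", "payload": {
  "commands": [
    {"dx": -0.4,"dy": 0.2,"dz": 0,"twist": 0,"gripper": 0},
    {"dx": -0.8,"dy": 0.4,"dz": 0,"twist": 0,"gripper": 0},
    {"dx": -1.2,"dy": 0.6,"dz": 0,"twist": 0,"gripper": 0},
    {"dx": -1.6,"dy": 0.8,"dz": 0,"twist": 0,"gripper": 0},
    {"dx": -2.0,"dy": 1.0,"dz": 0,"twist": 0,"gripper": 0},
    {"dx": -2.4,"dy": 1.2,"dz": 0,"twist": 0,"gripper": 0}
  ],
  "squeeze": 20
}}

```text
time_s: 5.98
eef_pos: [0.6083, -0.01, 0.2037]
eef_rot: [-0.0, 0.83, -0.558, 0.001]
contact_force: [1.4, -1.8, -0.7]
finger_gap: 0.0001
```

>>> {"api": "move_arm", "payload": {
  "commands": [
    {"dx": -0.4,"dy": 0.2,"dz": 0,"twist": 0,"gripper": 0},
    {"dx": -0.8,"dy": 0.3,"dz": 0,"twist": 0,"gripper": 0},
    {"dx": -1.2,"dy": 0.4,"dz": 0,"twist": 0,"gripper": 0},
    {"dx": -1.6,"dy": 0.5,"dz": 0,"twist": 0,"gripper": 0}
  ],
  "squeeze": 20
}}

```text
time_s: 6.32
eef_pos: [0.5969, 0.0025, 0.2034]
eef_rot: [0.001, 0.83, -0.558, 0.0]
contact_force: [0.3, -2.2, 2.5]
finger_gap: -0.0002
```

```bash
cat >> h.py <<'E'
def tiles(n,sx=(270,150),tx=(290,125)):
    t=sensors.get_state()['eef_pos']; o=[]
    for v,nm,(x,y) in(('s','scene',sx),('t','top',tx)):
        d=grab(nm,v+n); i=cv2.convertScaleAbs(cv2.resize(d['frame'][y:y+66,x:x+88,::-1],(396,297),interpolation=2),alpha=2.2)
        q=proj(d,t)[0]; cv2.circle(i,tuple(((q-[x,y]+.5)*4.5).astype(int).tolist()),3,(0,0,255),1); o.append(i)
    cv2.imwrite(f'pics/v{n}.png',np.hstack(o))
E
python3 -c "
from h import *
to((.575,.026,.203)); tiles('6')"
```

```text
(0.575, 0.026, 0.203) -> cm [-3.    1.14  0.04]
tcp [0.5969 0.0025 0.2034] X [ 0.378 -0.926  0.001] F [ 0.3 -2.2  2.5] t 6.3167 gap -0.0002140748149169042
```

View pics/v6.png

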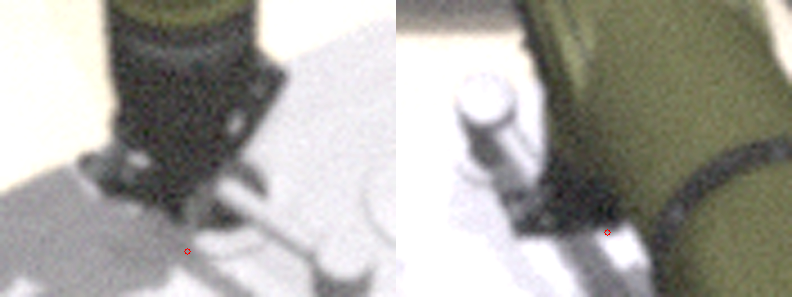

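Now the tube is being pushed: the force is about 2 to 3 N and the tube has swung toward the well. I'll continue, then back off and look.

>>> {"api": "move_arm", "payload": {
  "commands": [
    {"dx": -0.4,"dy": 0.15,"dz": 0,"twist": 0,"gripper": 0},
    {"dx": -0.8,"dy": 0.3,"dz": 0,"twist": 0,"gripper": 0},
    {"dx": -1.2,"dy": 0.45,"dz": 0,"twist": 0,"gripper": 0},
    {"dx": -1.6,"dy": 0.6,"dz": 0,"twist": 0,"gripper": 0},
    {"dx": -2.0,"dy": 0.8,"dz": 0,"twist": 0,"gripper": 0},
    {"dx": -2.2,"dy": 0.9,"dz": 0,"twist": 0,"gripper": 0},
    {"dx": -2.2,"dy": 0.9,"dz": 0,"twist": 0,"gripper": 0},
    {"dx": -2.2,"dy": 0.9,"dz": 0,"twist": 0,"gripper": 0}
  ],
  "squeeze": 20
}}

```text
time_s: 7.08
eef_pos: [0.5794, 0.0205, 0.203]
eef_rot: [0.0, 0.83, -0.557, -0.001]
contact_force: [0.6, 0.6, -0.8]
finger_gap: 0.0001
```

>>> {"api": "move_arm", "payload": {
  "commands": [
    {"dx": 1.5,"dy": -0.8,"dz": 0,"twist": 0,"gripper": 0},
    {"dx": 3,"dy": -1.6,"dz": 0,"twist": 0,"gripper": 0},
    {"dx": 5,"dy": -2,"dz": 0,"twist": 0,"gripper": 0},
    {"dx": 5,"dy": -2,"dz": -4,"twist": 0,"gripper": 0},
    {"dx": 5,"dy": -2,"dz": -8,"twist": 0,"gripper": 0},
    {"dx": 9,"dy": -2,"dz": -12,"twist": 0,"gripper": 0},
    {"dx": 13,"dy": -2,"dz": -14,"twist": 0,"gripper": 0},
    {"dx": 17,"dy": -2,"dz": -14,"twist": 0,"gripper": 0},
    {"dx": 17,"dy": -2,"dz": -14,"twist": 0,"gripper": 0},
    {"dx": 17,"dy": -2,"dz": -14,"twist": 0,"gripper": 0}
  ],
  "squeeze": 20
}}

```text
time_s: 7.92
eef_pos: [0.6634, -0.1357, 0.3429]
eef_rot: [0.001, 0.828, -0.561, 0.001]
contact_force: [-1.1, -0.0, -0.3]
finger_gap: -0.0
```

```bash
python3 -c "
from h import *
to((.578,.020,.203)); tiles('7')"
```

```text
(0.578, 0.02, 0.203) -> cm [-17.66   2.13  13.95]
tcp [ 0.6634 -0.1357  0.3429] X [ 0.371 -0.929  0.002] F [-1.1 -0.  -0.3] t 7.9167 gap -2.269585221835509e-05
```

View pics/v7.png

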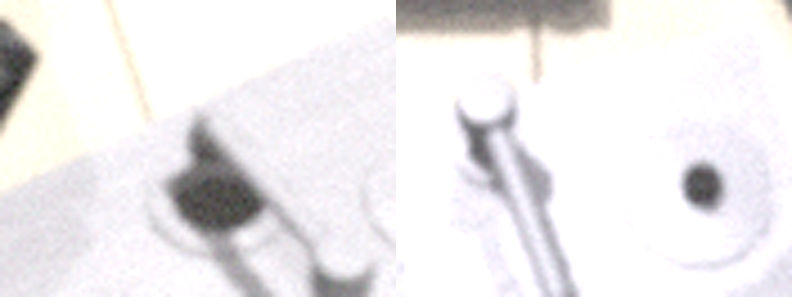

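Run:
```python
from h import *
d=pickle.load(open('pics/t7.pkl','rb'));e=pickle.load(open('pics/s7.pkl','rb'))
p=onz(d,[(314.2,156.1),(326.4,189.4)],.25); v=(p[1]-p[0])[:2]; print(p,np.degrees(np.arctan2(v[1],v[0])))
h=onz(d,[(310.3,147.3)],.268)[0]; v=(p[1]-h)[:2]; print('hub->',np.degrees(np.arctan2(v[1],v[0])))
t=onz(e,[(314.4,176.5)],.25)[0];h=onz(e,[(345/4.5+270,150+253/4.5)],.268)[0]; v=(t-h)[:2];print('scene',h,t,np.degrees(np.arctan2(v[1],v[0])))
i=cv2.convertScaleAbs(cv2.resize(d['frame'][130:230,270:380,::-1],(550,500),interpolation=2),alpha=1.7); cv2.imwrite('pics/v8.png',i)
```

```text
[[0.63885592 0.05962622 0.25      ]
 [0.55036836 0.0305264  0.25      ]] -161.79614275303672
hub-> -160.14041277935627
scene [0.66505762 0.07273296 0.268     ] [0.54268661 0.02760933 0.25      ] -159.75882776926005
```

View pics/v8.png

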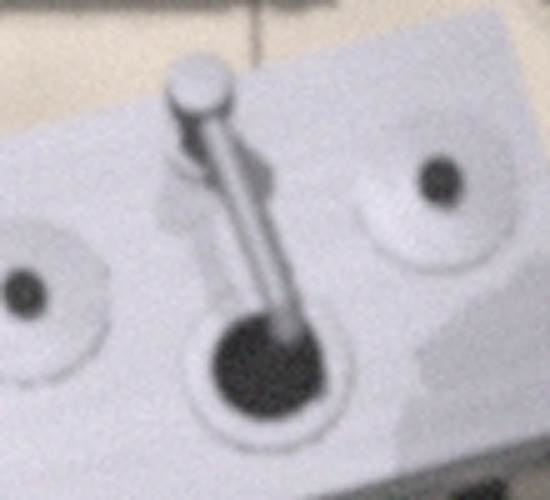

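The nozzle tip is at tile (288,330) and the ring centre at (268,364): the spout is about 0.09 rad (12 mm) short. That's within tolerance, but I'll nudge it about 8 mm more.

Run:
```python
from h import *
to((.605,-.01,.343),(.605,-.01,.203),(.5794,.0205,.203),(.577,.029,.203))
```

```text
(0.605, -0.01, 0.343) -> cm [-13.2    0.82  -0.04]
(0.605, -0.01, 0.203) -> cm [-13.16   0.8   13.96]
(0.5794, 0.0205, 0.203) -> cm [-16.95   2.01  13.98]
(0.577, 0.029, 0.203) -> cm [-17.83   1.91  13.98]
tcp [ 0.6625 -0.1291  0.3422] X [ 0.378 -0.926 -0.003] F [ 0.1  0.5 -0.2] t 8.0167 gap -0.0004887123972094775
```

>>> {"api": "move_arm", "payload": {
  "commands": [
    {"dx": -4,"dy": 0.8,"dz": 0,"twist": 0,"gripper": 0},
    {"dx": -8,"dy": 0.8,"dz": 0,"twist": 0,"gripper": 0},
    {"dx": -12,"dy": 0.8,"dz": 0,"twist": 0,"gripper": 0},
    {"dx": -13,"dy": 0.8,"dz": 0,"twist": 0,"gripper": 0},
    {"dx": -13,"dy": 0.8,"dz": 0,"twist": 0,"gripper": 0},
    {"dx": -13,"dy": 0.8,"dz": 4,"twist": 0,"gripper": 0},
    {"dx": -13,"dy": 0.8,"dz": 7,"twist": 0,"gripper": 0},
    {"dx": -13,"dy": 0.8,"dz": 10,"twist": 0,"gripper": 0},
    {"dx": -13,"dy": 0.8,"dz": 12,"twist": 0,"gripper": 0},
    {"dx": -13,"dy": 0.8,"dz": 14,"twist": 0,"gripper": 0},
    {"dx": -13,"dy": 0.8,"dz": 14,"twist": 0,"gripper": 0},
    {"dx": -13,"dy": 0.8,"dz": 14,"twist": 0,"gripper": 0}
  ],
  "squeeze": 20
}}

```text
time_s: 9.02
eef_pos: [0.6057, -0.0122, 0.2025]
eef_rot: [0.001, 0.83, -0.557, -0.001]
contact_force: [0.1, -0.5, 0.6]
finger_gap: 0.0
```

Run:
```python
from h import *
to((.5794,.0205,.203),(.577,.029,.203))
```

```text
(0.5794, 0.0205, 0.203) -> cm [-4.02  1.19 -0.05]
(0.577, 0.029, 0.203) -> cm [-4.9   1.09 -0.04]
tcp [ 0.6057 -0.0122  0.2025] X [ 0.379 -0.925 -0.001] F [ 0.1 -0.5  0.6] t 9.0167 gap 4.3479489827097565e-05
```

>>> {"api": "move_arm", "payload": {
  "commands": [
    {"dx": -0.8,"dy": 0.4,"dz": 0,"twist": 0,"gripper": 0},
    {"dx": -1.6,"dy": 0.8,"dz": 0,"twist": 0,"gripper": 0},
    {"dx": -2.4,"dy": 1.0,"dz": 0,"twist": 0,"gripper": 0},
    {"dx": -3.2,"dy": 1.1,"dz": 0,"twist": 0,"gripper": 0},
    {"dx": -3.7,"dy": 1.1,"dz": 0,"twist": 0,"gripper": 0},
    {"dx": -4.1,"dy": 1.1,"dz": 0,"twist": 0,"gripper": 0},
    {"dx": -4.4,"dy": 1.1,"dz": 0,"twist": 0,"gripper": 0},
    {"dx": -4.7,"dy": 1.1,"dz": 0,"twist": 0,"gripper": 0},
    {"dx": -4.9,"dy": 1.1,"dz": 0,"twist": 0,"gripper": 0},
    {"dx": -4.9,"dy": 1.1,"dz": 0,"twist": 0,"gripper": 0},
    {"dx": -4.9,"dy": 1.1,"dz": 0,"twist": 0,"gripper": 0}
  ],
  "squeeze": 20
}}

```text
time_s: 9.93
eef_pos: [0.5784, 0.0286, 0.2034]
eef_rot: [-0.0, 0.83, -0.558, 0.0]
contact_force: [0.7, -1.5, 1.7]
finger_gap: -0.0001
```

>>> {"api": "move_arm", "payload": {
  "commands": [
    {"dx": 1.5,"dy": -0.3,"dz": 0,"twist": 0,"gripper": 0},
    {"dx": 3,"dy": -0.8,"dz": 0,"twist": 0,"gripper": 0},
    {"dx": 5,"dy": -1,"dz": 0,"twist": 0,"gripper": 0},
    {"dx": 5,"dy": -1,"dz": -4,"twist": 0,"gripper": 0},
    {"dx": 5,"dy": -1,"dz": -8,"twist": 0,"gripper": 0},
    {"dx": 9,"dy": -1,"dz": -12,"twist": 0,"gripper": 0},
    {"dx": 13,"dy": -1,"dz": -14,"twist": 0,"gripper": 0},
    {"dx": 17,"dy": -1,"dz": -14,"twist": 0,"gripper": 0},
    {"dx": 17.5,"dy": -1,"dz": -14,"twist": 0,"gripper": 0},
    {"dx": 17.5,"dy": -1,"dz": -14,"twist": 0,"gripper": 0},
    {"dx": 17.5,"dy": -1,"dz": -14,"twist": 0,"gripper": 0}
  ],
  "squeeze": 20
}}

```text
time_s: 10.85
eef_pos: [0.6534, -0.1315, 0.3422]
eef_rot: [0.0, 0.829, -0.559, -0.001]
contact_force: [0.3, -0.0, -0.2]
finger_gap: 0.0002
```

Run:
```python
from h import *
d=grab('top','t9'); e=grab('scene','s9')
o=pickle.load(open('pics/t7.pkl','rb'))
# visible part of the dark opening in top view and tube edge profile: pixels brighter than opening
for n,f in(('before',o['frame']),('after',d['frame'])):
    g=cv2.GaussianBlur(f,(0,0),0.7).mean(2)
    for r in(172,180,188,195,198,201,204): print(n,r,g[r,312:336].astype(int).tolist())
to((.47,-.24,.34))
```

```text
before 172 [114, 115, 113, 105, 98, 101, 108, 110, 103, 94, 90, 98, 112, 122, 125, 125, 126, 127, 127, 126, 126, 126, 126, 125]
before 180 [112, 115, 119, 122, 122, 117, 108, 101, 102, 108, 109, 102, 93, 90, 98, 111, 120, 125, 127, 126, 126, 126, 127, 126]
before 188 [114, 111, 110, 109, 111, 115, 118, 119, 115, 107, 100, 101, 107, 108, 101, 92, 89, 97, 111, 119, 124, 124, 125, 124]
before 195 [125, 118, 104, 85, 66, 51, 41, 37, 34, 33, 36, 47, 60, 72, 80, 81, 77, 72, 67, 72, 91, 109, 118, 120]
before 198 [110, 85, 58, 40, 31, 28, 29, 29, 28, 30, 31, 36, 43, 50, 55, 58, 54, 48, 42, 40, 51, 74, 100, 115]
before 201 [84, 55, 36, 30, 29, 30, 30, 31, 32, 34, 34, 34, 34, 35, 35, 33, 32, 31, 30, 32, 35, 51, 78, 104]
before 204 [81, 53, 37, 32, 32, 32, 32, 31, 32, 32, 33, 33, 34, 33, 33, 33, 33, 34, 33, 32, 34, 44, 65, 93]
after 172 [105, 100, 99, 104, 109, 105, 95, 84, 78, 81, 91, 106, 119, 124, 125, 126, 126, 126, 126, 127, 125, 124, 125, 125]
after 180 [115, 117, 115, 107, 100, 104, 109, 107, 98, 87, 79, 77, 85, 100, 115, 123, 126, 125, 125, 125, 126, 125, 126, 127]
after 188 [113, 111, 110, 111, 110, 106, 101, 103, 109, 110, 102, 89, 80, 80, 89, 103, 115, 121, 123, 124, 124, 125, 124, 124]
after 195 [117, 110, 99, 83, 65, 53, 48, 55, 68, 79, 83, 81, 74, 63, 49, 39, 39, 50, 66, 84, 103, 116, 121, 120]
after 198 [105, 82, 58, 40, 32, 31, 36, 44, 55, 66, 71, 72, 67, 57, 46, 35, 30, 29, 30, 39, 56, 80, 103, 116]
after 201 [83, 54, 36, 31, 31, 31, 31, 33, 35, 38, 39, 39, 37, 37, 35, 32, 31, 30, 30, 32, 36, 52, 79, 107]
after 204 [81, 53, 36, 31, 32, 31, 31, 31, 32, 32, 31, 33, 34, 33, 32, 29, 29, 31, 31, 30, 34, 50, 79, 108]
(0.47, -0.24, 0.34) -> cm [ 3.4  21.19  0.25]
tcp [ 0.6531 -0.1281  0.3425] X [ 0.38  -0.925 -0.003] F [-0.4  0.2  0.9] t 10.95 gap -0.0001651027735602542
```

The spout tip moved from column 327 to 322.7 on rows 195–198, which matches the prediction for joint 0 (323,195): the nozzle is over the well centre. Now the lever.

Run:
```python
from h import *
p=np.array([.530,-.303])
to((.46,-.255,.34),(.46,-.255,.097))
for a in range(-178,-80,10):
    r=np.radians(a);u=np.array([np.cos(r),np.sin(r)]);n=np.array([-u[1],u[0]]); print(a,(p+.07*u-.0255*n).round(4))
```

```text
(0.46, -0.255, 0.34) -> cm [ 4.41 22.68  0.25]
(0.46, -0.255, 0.097) -> cm [ 4.47 22.67 24.55]
tcp [ 0.6531 -0.1281  0.3425] X [ 0.38  -0.925 -0.003] F [-0.4  0.2  0.9] t 10.95 gap -0.0001651027735602542
-178 [ 0.4592 -0.28  ]
-168 [ 0.4562 -0.2926]
-158 [ 0.4555 -0.3056]
-148 [ 0.4571 -0.3185]
-138 [ 0.4609 -0.3309]
-128 [ 0.4668 -0.3425]
-118 [ 0.4746 -0.3528]
-108 [ 0.4841 -0.3617]
-98 [ 0.495  -0.3688]
-88 [ 0.507  -0.3738]
```

>>> {"api": "move_arm", "payload": {
  "commands": [
    {"dx": 0.8,"dy": 4,"dz": 0,"twist": 0,"gripper": 0},
    {"dx": 1.6,"dy": 8,"dz": 0,"twist": 0,"gripper": 0},
    {"dx": 2.4,"dy": 12,"dz": 0,"twist": 0,"gripper": 0},
    {"dx": 3.2,"dy": 16,"dz": 0,"twist": 0,"gripper": 0},
    {"dx": 4,"dy": 20,"dz": 0,"twist": 0,"gripper": 0},
    {"dx": 4.4,"dy": 22.7,"dz": 0,"twist": 0,"gripper": 0},
    {"dx": 4.4,"dy": 22.7,"dz": 0,"twist": 0,"gripper": 0},
    {"dx": 4.4,"dy": 22.7,"dz": 4,"twist": 0,"gripper": 0},
    {"dx": 4.4,"dy": 22.7,"dz": 8,"twist": 0,"gripper": 0},
    {"dx": 4.4,"dy": 22.7,"dz": 11,"twist": 0,"gripper": 0},
    {"dx": 4.4,"dy": 22.7,"dz": 13,"twist": 0,"gripper": 0},
    {"dx": 4.4,"dy": 22.7,"dz": 13,"twist": 0,"gripper": 0}
  ],
  "squeeze": 20
}}

```text
time_s: 11.95
eef_pos: [0.4575, -0.2528, 0.2094]
eef_rot: [0.0, 0.831, -0.556, -0.005]
contact_force: [-1.5, 0.2, 0.1]
finger_gap: 0.0001
```

Run:
```python
from h import *
to((.46,-.255,.097))
```

```text
(0.46, -0.255, 0.097) -> cm [ 0.39 -0.21 11.24]
tcp [ 0.4575 -0.2528  0.2094] X [ 0.381 -0.924 -0.008] F [-1.5  0.2  0.1] t 11.95 gap 8.675001716829765e-05
```

>>> {"api": "move_arm", "payload": {
  "commands": [
    {"dx": 0.1,"dy": 0,"dz": 2,"twist": 0,"gripper": 0},
    {"dx": 0.1,"dy": 0,"dz": 4,"twist": 0,"gripper": 0},
    {"dx": 0.1,"dy": 0,"dz": 5.5,"twist": 0,"gripper": 0},
    {"dx": 0.1,"dy": 0,"dz": 7,"twist": 0,"gripper": 0},
    {"dx": 0.1,"dy": 0,"dz": 8.5,"twist": 0,"gripper": 0},
    {"dx": 0.1,"dy": 0,"dz": 10,"twist": 0,"gripper": 0},
    {"dx": 0.1,"dy": 0,"dz": 11.2,"twist": 0,"gripper": 0},
    {"dx": 0.1,"dy": 0,"dz": 11.2,"twist": 0,"gripper": 0},
    {"dx": 0.1,"dy": 0,"dz": 11.2,"twist": 0,"gripper": 0}
  ],
  "squeeze": 20
}}

```text
time_s: 12.7
eef_pos: [0.4615, -0.2562, 0.1021]
eef_rot: [-0.0, 0.831, -0.557, 0.0]
contact_force: [0.9, 0.5, 0.6]
finger_gap: 0.0
```

Run:
```python
from h import *
to(*[(x,y,.097) for x,y in((.459,-.28),(.456,-.2926),(.4555,-.3056),(.457,-.3185),(.461,-.331))])
```

```text
(0.459, -0.28, 0.097) -> cm [2.1  1.14 0.51]
(0.456, -0.2926, 0.097) -> cm [3.15 1.89 0.51]
(0.4555, -0.3056, 0.097) -> cm [4.34 2.43 0.51]
(0.457, -0.3185, 0.097) -> cm [5.59 2.78 0.51]
(0.461, -0.331, 0.097) -> cm [6.9  2.89 0.51]
tcp [ 0.4615 -0.2562  0.1021] X [ 0.38  -0.925  0.   ] F [0.9 0.5 0.6] t 12.7 gap 3.678931873064377e-05
```

>>> {"api": "move_arm", "payload": {
  "commands": [
    {"dx": 0,"dy": 0,"dz": 0.8,"twist": 0,"gripper": 0},
    {"dx": 0.7,"dy": 0.4,"dz": 0.8,"twist": 0,"gripper": 0},
    {"dx": 1.4,"dy": 0.8,"dz": 0.8,"twist": 0,"gripper": 0},
    {"dx": 2.1,"dy": 1.2,"dz": 0.8,"twist": 0,"gripper": 0},
    {"dx": 2.7,"dy": 1.6,"dz": 0.8,"twist": 0,"gripper": 0},
    {"dx": 3.2,"dy": 1.9,"dz": 0.8,"twist": 0,"gripper": 0},
    {"dx": 3.2,"dy": 1.9,"dz": 0.8,"twist": 0,"gripper": 0}
  ],
  "squeeze": 20
}}

```text
time_s: 13.28
eef_pos: [0.4549, -0.2955, 0.0935]
eef_rot: [0.0, 0.83, -0.558, 0.001]
contact_force: [0.7, 0.0, -0.5]
finger_gap: -0.0001
```

Run:
```python
from h import *
d=grab('top','t10'); o=pickle.load(open('pics/top0.pkl','rb'))
for f in(o['frame'],d['frame']):
    g=cv2.GaussianBlur(f,(0,0),0.7).mean(2)
    for r in(225,230,236): print(r,g[r,438:470].astype(int).tolist())
to(*[(x,y,.096) for x,y in((.4555,-.3056),(.457,-.3185),(.461,-.331),(.4668,-.3425),(.4746,-.3528))])
```

```text
225 [63, 57, 55, 55, 57, 57, 60, 63, 63, 57, 46, 37, 34, 34, 35, 36, 47, 66, 86, 98, 101, 102, 102, 102, 101, 101, 102, 102, 102, 101, 101, 101]
230 [94, 91, 86, 80, 76, 74, 75, 75, 72, 64, 52, 38, 32, 31, 30, 30, 35, 50, 73, 92, 102, 103, 103, 103, 104, 103, 102, 103, 103, 103, 104, 104]
236 [97, 98, 98, 99, 100, 102, 101, 100, 98, 89, 73, 54, 37, 32, 31, 32, 33, 41, 62, 85, 99, 104, 105, 105, 105, 105, 106, 105, 106, 105, 105, 106]
225 [68, 63, 60, 59, 56, 48, 38, 31, 23, 21, 25, 26, 24, 27, 29, 31, 33, 31, 28, 26, 27, 27, 28, 28, 28, 29, 28, 28, 29, 30, 31, 33]
230 [58, 49, 43, 39, 36, 34, 31, 26, 23, 22, 20, 19, 19, 23, 22, 24, 26, 25, 26, 26, 26, 27, 28, 27, 27, 26, 26, 26, 25, 25, 27, 26]
236 [40, 38, 42, 44, 43, 43, 48, 58, 69, 79, 84, 78, 65, 52, 43, 36, 30, 24, 21, 21, 21, 23, 23, 21, 22, 26, 33, 41, 51, 65, 78, 90]
(0.4555, -0.3056, 0.096) -> cm [ 1.02  0.31 -0.26]
(0.457, -0.3185, 0.096) -> cm [ 2.28  0.66 -0.26]
(0.461, -0.331, 0.096) -> cm [ 3.58  0.76 -0.26]
(0.4668, -0.3425, 0.096) -> cm [ 4.87  0.65 -0.26]
(0.4746, -0.3528, 0.096) -> cm [ 6.12  0.32 -0.26]
tcp [ 0.4545 -0.2949  0.0934] X [ 0.377 -0.926  0.   ] F [ 0.3 -0.3 -0.3] t 13.3333 gap -0.0002089469023383939
```

>>> {"api": "move_arm", "payload": {
  "commands": [
    {"dx": 0.5,"dy": 0.15,"dz": 0,"twist": 0,"gripper": 0},
    {"dx": 1.0,"dy": 0.3,"dz": 0,"twist": 0,"gripper": 0},
    {"dx": 1.6,"dy": 0.5,"dz": 0,"twist": 0,"gripper": 0},
    {"dx": 2.3,"dy": 0.65,"dz": 0,"twist": 0,"gripper": 0},
    {"dx": 2.9,"dy": 0.7,"dz": 0,"twist": 0,"gripper": 0},
    {"dx": 3.6,"dy": 0.75,"dz": 0,"twist": 0,"gripper": 0},
    {"dx": 4.2,"dy": 0.7,"dz": 0,"twist": 0,"gripper": 0},
    {"dx": 4.9,"dy": 0.65,"dz": 0,"twist": 0,"gripper": 0}
  ],
  "squeeze": 20
}}

```text
time_s: 14.0
eef_pos: [0.467, -0.342, 0.0931]
eef_rot: [0.0, 0.83, -0.558, -0.001]
contact_force: [-0.9, 4.2, -0.8]
finger_gap: 0.0
```

Run:
```python
from h import *
to(*[(x,y,.096) for x,y in((.4668,-.3425),(.4746,-.3528),(.4841,-.3617),(.495,-.3688),(.501,-.3738),(.507,-.374))]); tiles('11',(180,180),(400,185))
```

```text
(0.4668, -0.3425, 0.096) -> cm [ 0.04  0.04 -0.29]
(0.4746, -0.3528, 0.096) -> cm [ 1.29 -0.3  -0.3 ]
(0.4841, -0.3617, 0.096) -> cm [ 2.47 -0.84 -0.3 ]
(0.495, -0.3688, 0.096) -> cm [ 3.54 -1.58 -0.3 ]
(0.501, -0.3738, 0.096) -> cm [ 4.23 -1.95 -0.3 ]
(0.507, -0.374, 0.096) -> cm [ 4.48 -2.5  -0.3 ]
tcp [ 0.467  -0.342   0.0931] X [ 0.378 -0.926 -0.001] F [-0.9  4.2 -0.8] t 14.0 gap 1.0048303591523288e-05
```

View pics/v11.png

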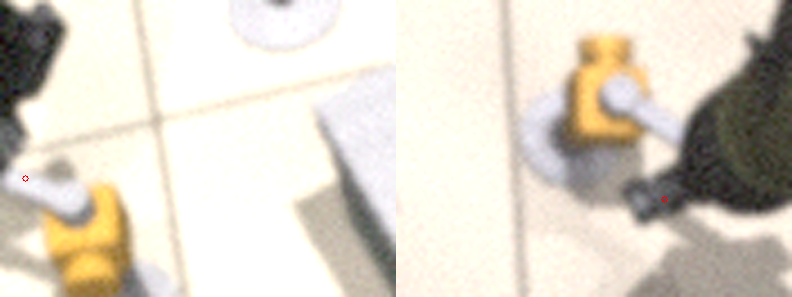

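The lever is following: its bar now points from the hub at (620,92) to (680,135), roughly 55° open. I'll continue round, watching the force at the stop.

>>> {"api": "move_arm", "payload": {
  "commands": [
    {"dx": 0.7,"dy": -0.15,"dz": 0,"twist": 0,"gripper": 0},
    {"dx": 1.3,"dy": -0.3,"dz": 0,"twist": 0,"gripper": 0},
    {"dx": 1.9,"dy": -0.6,"dz": 0,"twist": 0,"gripper": 0},
    {"dx": 2.5,"dy": -0.85,"dz": 0,"twist": 0,"gripper": 0},
    {"dx": 3.0,"dy": -1.2,"dz": 0,"twist": 0,"gripper": 0},
    {"dx": 3.5,"dy": -1.6,"dz": 0,"twist": 0,"gripper": 0},
    {"dx": 3.5,"dy": -1.6,"dz": 0,"twist": 0,"gripper": 0}
  ],
  "squeeze": 20
}}

```text
time_s: 14.68
eef_pos: [0.4969, -0.3692, 0.0933]
eef_rot: [0.0, 0.83, -0.558, 0.001]
contact_force: [-0.4, 0.1, -0.7]
finger_gap: 0.0001
```

Run:
```python
from h import *
to((.498,-.371,.096),(.501,-.3725,.096),(.507,-.374,.096),(.510,-.374,.096))
```

```text
(0.498, -0.371, 0.096) -> cm [ 0.21 -0.03 -0.27]
(0.501, -0.3725, 0.096) -> cm [ 0.46 -0.25 -0.27]
(0.507, -0.374, 0.096) -> cm [ 0.82 -0.75 -0.27]
(0.51, -0.374, 0.096) -> cm [ 0.94 -1.03 -0.27]
tcp [ 0.4969 -0.3692  0.0933] X [ 0.378 -0.926  0.002] F [-0.4  0.1 -0.7] t 14.6833 gap 0.00011944112269001486
```

>>> {"api": "move_arm", "payload": {
  "commands": [
    {"dx": 0.2,"dy": -0.15,"dz": 0,"twist": 0,"gripper": 0},
    {"dx": 0.35,"dy": -0.3,"dz": 0,"twist": 0,"gripper": 0},
    {"dx": 0.45,"dy": -0.45,"dz": 0,"twist": 0,"gripper": 0},
    {"dx": 0.45,"dy": -0.45,"dz": 0,"twist": 0,"gripper": 0}
  ],
  "squeeze": 20
}}

```text
time_s: 15.02
eef_pos: [0.4999, -0.3703, 0.0932]
eef_rot: [0.001, 0.83, -0.558, -0.001]
contact_force: [-3.7, 3.1, 2.0]
finger_gap: -0.0
```

>>> {"api": "move_arm", "payload": {
  "commands": [
    {"dx": 0.05,"dy": -0.15,"dz": 0,"twist": 0,"gripper": 0},
    {"dx": 0.1,"dy": -0.3,"dz": 0,"twist": 0,"gripper": 0},
    {"dx": 0.1,"dy": -0.3,"dz": 0,"twist": 0,"gripper": 0}
  ],
  "squeeze": 20
}}

```text
time_s: 15.27
eef_pos: [0.4999, -0.3702, 0.0931]
eef_rot: [0.002, 0.83, -0.558, -0.004]
contact_force: [-9.5, 2.9, 6.1]
finger_gap: -0.0002
```

Run:
```python
from h import *
to((.510,-.374,.096)); d=grab('top','t12')
p=np.array([.530,-.303]); 
f=d['frame']; g=cv2.GaussianBlur(f,(0,0),0.7).mean(2)
print(proj(d,[[.53,-.303,.148],[.53,-.345,.146],[.53,-.36,.146],[.533,-.40,.146],[.45,-.303,.146]]).round(0))
for r in range(198,222,2): print(r,g[r,444:480].astype(int).tolist())
```

```text
(0.51, -0.374, 0.096) -> cm [ 0.73 -0.79 -0.3 ]
tcp [ 0.4999 -0.3702  0.0931] X [ 0.377 -0.926 -0.004] F [-9.5  2.9  6.1] t 15.2667 gap -0.00019214583912717826
[[448. 203.]
 [463. 203.]
 [469. 203.]
 [483. 201.]
 [450. 232.]]
198 [73, 82, 87, 87, 82, 77, 73, 78, 90, 103, 108, 111, 113, 113, 113, 112, 112, 112, 112, 111, 112, 111, 111, 110, 110, 109, 110, 107, 100, 82, 58, 39, 29, 27, 27, 25]
200 [87, 90, 91, 90, 89, 86, 87, 89, 90, 93, 95, 101, 108, 113, 114, 112, 112, 112, 112, 112, 112, 113, 112, 112, 110, 110, 108, 103, 89, 65, 43, 30, 27, 26, 26, 27]
202 [93, 92, 94, 97, 99, 100, 101, 101, 98, 96, 95, 100, 107, 112, 112, 112, 111, 112, 111, 110, 109, 108, 106, 101, 95, 92, 90, 85, 71, 50, 32, 25, 25, 26, 26, 26]
204 [87, 87, 92, 100, 104, 105, 105, 104, 104, 102, 101, 103, 107, 108, 109, 108, 107, 106, 106, 105, 104, 101, 92, 74, 57, 52, 50, 46, 39, 30, 25, 24, 24, 26, 26, 27]
206 [81, 77, 85, 96, 103, 105, 105, 105, 102, 98, 96, 100, 103, 105, 106, 105, 105, 105, 105, 105, 103, 100, 87, 65, 45, 35, 32, 28, 25, 23, 22, 24, 25, 26, 26, 26]
208 [80, 69, 67, 74, 85, 92, 95, 93, 87, 
[... 329 characters left out ...]
7, 85, 73, 66, 64, 62, 59, 55, 47, 40, 38, 38, 34, 30, 27, 23, 21, 20, 20, 20, 18]
214 [70, 69, 68, 68, 69, 69, 70, 71, 73, 75, 81, 89, 100, 105, 101, 83, 60, 48, 47, 49, 49, 48, 48, 47, 46, 43, 40, 35, 29, 25, 23, 20, 21, 23, 21, 20]
216 [49, 50, 49, 50, 50, 49, 50, 51, 58, 69, 84, 99, 107, 110, 106, 94, 75, 61, 61, 64, 59, 51, 45, 42, 40, 36, 30, 26, 26, 25, 26, 28, 30, 33, 34, 36]
218 [56, 59, 61, 62, 59, 59, 60, 62, 66, 74, 86, 100, 108, 111, 110, 104, 94, 77, 62, 55, 50, 43, 37, 37, 40, 41, 39, 42, 51, 60, 69, 76, 78, 81, 85, 87]
220 [67, 69, 69, 69, 68, 68, 69, 70, 72, 76, 86, 98, 106, 108, 109, 108, 103, 93, 74, 56, 48, 49, 56, 61, 67, 73, 79, 84, 91, 98, 102, 105, 107, 107, 108, 110]
```

Force rose to about 10 N with no further motion, and the bar lies straight along −y: the lever is at its stop. I'll retreat and check.

>>> {"api": "move_arm", "payload": {
  "commands": [
    {"dx": -0.4,"dy": 1,"dz": 0,"twist": 0,"gripper": 0},
    {"dx": -1,"dy": 2.5,"dz": 0,"twist": 0,"gripper": 0},
    {"dx": -1.6,"dy": 4.5,"dz": 0,"twist": 0,"gripper": 0},
    {"dx": -1.6,"dy": 5,"dz": 0,"twist": 0,"gripper": 0},
    {"dx": -1.6,"dy": 5,"dz": -4,"twist": 0,"gripper": 0},
    {"dx": -1.6,"dy": 5,"dz": -8,"twist": 0,"gripper": 0},
    {"dx": -1.6,"dy": 5,"dz": -12,"twist": 0,"gripper": 0},
    {"dx": -1.6,"dy": 5,"dz": -16,"twist": 0,"gripper": 0},
    {"dx": 2,"dy": 8,"dz": -19,"twist": 0,"gripper": 0},
    {"dx": 5,"dy": 11,"dz": -20,"twist": 0,"gripper": 0},
    {"dx": 8,"dy": 14,"dz": -20,"twist": 0,"gripper": 0},
    {"dx": 8,"dy": 14,"dz": -20,"twist": 0,"gripper": 0}
  ],
  "squeeze": 20
}}

```text
time_s: 16.32
eef_pos: [0.402, -0.5058, 0.2955]
eef_rot: [0.004, 0.828, -0.561, 0.003]
contact_force: [-1.5, -2.2, 0.6]
finger_gap: -0.0
```

>>> {"api": "move_arm", "payload": {
  "commands": [
    {"dx": 4,"dy": 1,"dz": 0,"twist": 0,"gripper": 0},
    {"dx": 6,"dy": 2,"dz": 0,"twist": 0,"gripper": 0},
    {"dx": 6,"dy": 2,"dz": 0,"twist": 0,"gripper": 0},
    {"dx": 6,"dy": 2,"dz": 0,"twist": 0,"gripper": 0},
    {"dx": 6,"dy": 2,"dz": 0,"twist": 0,"gripper": 0}
  ],
  "squeeze": 20
}}

```text
time_s: 16.73
eef_pos: [0.4105, -0.5597, 0.2936]
eef_rot: [-0.001, 0.83, -0.557, 0.001]
contact_force: [0.8, -0.2, -0.2]
finger_gap: 0.0001
```

Run:
```python
from h import *
to((.5,-.37,.3)); d=grab('top','t13'); e=grab('scene','s13'); o=pickle.load(open('pics/top0.pkl','rb')); oe=pickle.load(open('pics/scene0.pkl','rb'))
g=cv2.GaussianBlur(d['frame'],(0,0),0.7).mean(2)
# black grip of lever
m=(g<50).astype('uint8'); m[:, :455]=0; m[:190]=0; m[225:]=0; m[:,500:]=0
n,l,st,c=cv2.connectedComponentsWithStats(m)
for i in range(1,n):
    if st[i,4]>15:
        w=onz(d,[c[i]],.146)[0]; h=onz(d,[(709/3.3+235,266/3.3+125)],.148)[0]; v=(w-h)[:2]; print('dark',st[i],c[i],w,'lever dir',np.degrees(np.arctan2(v[1],v[0])),np.hypot(*v))
for r in(188,195,198): print(r,g[r,312:336].astype(int).tolist())
for a,b,nm in((o,d,'top'),(oe,e,'scene')):
    df=cv2.absdiff(cv2.GaussianBlur(a['frame'],(0,0),1.5),cv2.GaussianBlur(b['frame'],(0,0),1.5)).max(2)>22
    n,l,st,c=cv2.connectedComponentsWithStats(df.astype('uint8')); print(nm,[s.tolist() for s in st[1:] if s[4]>12])
```

```text
(0.5, -0.37, 0.3) -> cm [-14.17 -15.47  -0.63]
tcp [ 0.4105 -0.5597  0.2936] X [ 0.379 -0.925  0.001] F [ 0.8 -0.2 -0.2] t 16.7333 gap 6.46916494895477e-05
dark [468 204  16   6  80] [475.375  206.8625] [ 0.51803692 -0.3772469   0.146     ] lever dir -93.78926489925308 0.07112065362423282
188 [100, 96, 96, 97, 94, 91, 87, 88, 92, 95, 89, 78, 69, 70, 78, 91, 101, 106, 107, 108, 108, 109, 110, 109]
195 [101, 95, 85, 70, 55, 45, 42, 49, 59, 68, 72, 71, 65, 53, 40, 34, 34, 43, 57, 74, 90, 102, 107, 107]
198 [91, 71, 50, 34, 28, 28, 30, 38, 49, 58, 62, 62, 58, 51, 39, 30, 26, 24, 26, 34, 49, 71, 92, 103]
top [[309, 154, 7, 14, 63], [324, 166, 31, 32, 345], [319, 173, 7, 18, 52], [619, 191, 21, 17, 149], [320, 194, 6, 6, 27], [465, 202, 21, 10, 167], [570, 205, 70, 40, 1473], [447, 210, 7, 11, 65], [457, 223, 24, 6, 111], [448, 224, 10, 32, 217], [377, 250, 252, 150, 9746], [554, 260, 25, 7, 116], [542, 269, 46, 13, 397], [588, 284, 52, 64, 1073], [581, 347, 36, 37, 681], [637, 350, 3, 15, 40], [593, 368, 47, 32, 664], [568, 381, 6, 8, 31], [547, 396, 10, 4, 32]]
scene [[33, 0, 15, 19, 194], [183, 0, 55, 47, 281], [0, 10, 19, 9, 73], [17, 18, 21, 29, 203], [0, 67, 98, 107, 5363], [65, 103, 153, 91, 2173], [103, 118, 131, 59, 1471], [10, 135, 6, 6, 27], [16, 147, 20, 19, 189], [315, 175, 9, 10, 62], [63, 183, 51, 42, 879], [296, 191, 10, 10, 69], [309, 191, 17, 12, 119], [187, 196, 11, 16, 140], [292, 204, 34, 17, 139], [323, 208, 8, 10, 27], [159, 224, 28, 12, 202], [166, 243, 25, 8, 107]]
```

Run:
```python
from h import *
for k in('top0','t13'):
    d=pickle.load(open(f'pics/{k}.pkl','rb')); f=cv2.GaussianBlur(d['frame'],(0,0),0.5); hsv=cv2.cvtColor(f,cv2.COLOR_RGB2HSV)
    b=cv2.inRange(hsv,(8,110,60),(30,255,255)); b[:,:435]=0;b[:,465:]=0;b[:185]=0;b[225:]=0
    y,x=np.nonzero(b); w=onz(d,np.c_[x,y],.126)[:,:2]; 
    print(k,'brass',len(x),cv2.minAreaRect(w.astype('float32')*1000), w.mean(0))
    g=f.mean(2); m=(g<48).astype('uint8'); z=np.zeros_like(m)
    if k=='top0': z[218:245,444:462]=1
    else: z[200:212,462:490]=1
    y,x=np.nonzero(m*z); w=onz(d,np.c_[x,y],.146)[:,:2]; L=cv2.fitLine(w.astype('float32'),cv2.DIST_L2,0,.01,.01).ravel()
    print(' grip n',len(x),'centre',w.mean(0).round(4),'axis deg',np.degrees(np.arctan2(L[1],L[0])))
```

```text
top0 brass 170 ((531.9021606445312, -299.25274658203125), (61.07341003417969, 43.13922882080078), 7.575054168701172) [ 0.53294697 -0.29626203]
 grip n 105 centre [ 0.4511 -0.3069] axis deg 1.4273483
t13 brass 200 ((532.213134765625, -301.95306396484375), (42.028289794921875, 62.330692291259766), 88.6515121459961) [ 0.52775231 -0.2985849 ]
 grip n 80 centre [ 0.518  -0.3777] axis deg 86.64423
```

Lever turn measured from two images is 85° plus its start value (≥ 1.48 rad), and it was blocked hard at the end, so it is at its stop. The spout profile is unchanged. Handing in.

```bash
python3 -c "
from h import *
print(ctrl.finish_job()); print(sensors.get_state()['time_s'])"
```

```text
the job is handed in; nothing more can be done
None
the job is handed in; nothing more can be done
```

I turned the spout to the middle well, the open one, and then pushed the valve lever to its stop. The job is handed in, with the hand backed off and raised; no verdict was reported.

- **Spout:** The first push passed over the tube without moving it, because the visible fingertips end about 28 mm higher than the reported TCP. I pushed again lower down, then nudged it once more. In the top view the nozzle now sits within about a pixel (2–3 mm) of its predicted place over the well. It looked the same after the valve push.
- **Lever:** It was pushed only after the spout was set. At the end it stopped moving while the force rose to about 12 N, so I took that as the stop. From the images it turned about 85° (1.48–1.49 rad) from its near-closed start. The remaining few degrees to 1.571 I put down to the start offset; I could not confirm that separately.
- **Force and time:** The highest reading I saw was about 12 N. I only read force at the end of each move. The last move ended at 16.7 s.
- **Bystanders:** Comparing first and last pictures, the changes around the bath and valve were at the spout, the lever and their shadows. Larger changes elsewhere were in the area of the robot arm and its shadow. I saw no sign that a lid, the ring, the beaker, the flask, the bottle or the jar had moved.

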